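# Hold the bag clip open round the recipe card

### The job

Push the recipe card's wooden carriage to the left along its rail until it clicks home in the sprung detent, so that the card stays put. Then take the white bag clip by its two levers, squeeze it wide open, lift it and bring it from the right round the card's right-hand upright edge at about mid-height, jaws well past the edge, one in front of the card and one behind, touching nothing. Finish while still holding the clip like that, gaping, so that I can slip my shopping list in beside the card; leave the other things on the worktop where they are.

Things in the scene. Friction and masses are not known exactly. Their poses are not given: they have to be found in the camera images.
- stand: Recipe-card stand, fixed: brown wooden board 140 x 330 x 14 mm, aluminium rail along it. Origin at the underside below the rail's middle; board from x -85 to +55, y -165 to +165 mm. y runs along the rail to the left, x away from the robot, z up; turned up to 0.25 rad. At the rail's left end a steel roller on a leaf spring presses on the carriage's front face.
- carriage (a joint): Travel of the pale wooden card carriage along the rail, m: 0 at the right end, growing to the left (stand's +y). Starts at 0 to 0.03. Slides with about 2 N, and 5 N from 0.08 on, where its end lifts the sprung roller; at 0.100 the roller drops into a groove in its front face (the click; about 15 N to pull it out again); just beyond, at 0.1015, is the end stop.
- thumb_tab (a point): On the axis of the carriage's thumb tab, 60 mm above the worktop. The tab is upright, wooden, 22 mm (stand x) x 16 mm (stand y), its top 80 mm above the worktop, 62 mm in front of the card; free on both 22 mm faces, made for moving the carriage. Axes as the stand's; moves with the carriage.
- card_edge (a point): Middle of the right-hand upright edge of the white ruled recipe card, 80 mm above the worktop. Stiff card 127 mm wide, 3 mm thick, upright in the carriage, along the rail; its top is 112 mm, the carriage's top 53 mm above the worktop. Axes as the stand's: x through the card's thickness, y into the card along its width, z up. Moves with the carriage.
- clip: White plastic bag clip with a steel pivot pin, loose, lying on its side on the worktop with the pin upright: 94 mm long, 51 mm wide over the lever ends, 40 mm tall. Origin at the lower end of the pin. Its y axis points along the clip from the levers (y = -47 mm) to the jaws (y = +45 mm), z along the pin (up). Weighs about 50 g.
- clip_levers (a point): Midway between the levers, 36 mm behind the pin (clip's -y), half-way up: grip here, closing across the clip (its x). Shut, the levers' outer faces are 45 mm apart here, 51 mm at their ends 9 mm farther back. Squeezing (4 N at first, 9 N at the end) opens the jaws; at the stop the levers are parallel, 25 mm over their outer faces, the jaw tips 29 mm apart.
- clip_middle (a point): On the pin's axis, half-way up the clip (20 mm above its lower edge).
- clip_right_tip (a point): Tip of the jaw on the clip's +x side, half-way up, 42 mm ahead of the pin; the jaw's bead there has 2.6 mm radius. 6 mm from the other tip when shut, 29 mm when fully open.
- clip_left_tip (a point): Tip of the other jaw, on the clip's -x side, likewise.
- tumbler: Bystander: loose clear drinking glass, 81 mm wide, 93 mm tall, behind the work. Origin at its foot.
- espresso_cup: Bystander: loose dark espresso cup, 60 mm wide, 63 mm tall, to the left. Origin at its foot.
- salt: Bystander: loose salt shaker, 44 mm wide, 90 mm tall, behind to the right. Origin at its foot.
- lemon: Bystander: loose yellow lemon, 71 x 53 x 51 mm, on the right. Origin at its underside as first placed.
There are look-alikes about, which are no part of the job. Leave any blue or orange look-alike of the clip alone.

How it is judged:
By the outcome, as a careful person would: the job done as asked, in the order asked, and still so for the second after the job is handed in, while the arm keeps its last pose, push and grip.
It also fails if it takes over 58 s, if anything falls off the work surface, if the arm or the gripper's body presses on something with over 40 N, if the wrist force passes 120 N, or if a joint passes its speed limit or range.

### The arm

A 7-joint arm with a two-finger parallel gripper is mounted at the origin on a cart in front of the work surface, level with it; the furniture and walls round the work are solid. World frame = base frame: x ahead of the robot, y to its left, z up, the work surface at z = 0. Lengths are in m, angles in rad, forces in N, time in s.
With the tool pointing down it reaches from about 0.35 to 0.9 m from the base axis. Payload 8.1 kg.
Tool frame: the origin (TCP) lies where the fingers leave the gripper's body, on its centre line; the fingertips stand 66 mm ahead of it and the grasp point (between the pads) lies 47 mm ahead of it (arm.tip_reach is the distance from the TCP to the fingertips, in m); z points along the fingers, y is the direction in which the jaws open and shut (so a half turn about z gives the same grasp; the last joint's range is limited). The gripper opens to 92 mm and grips with 3 to 60 N. Pads are 19 mm wide; open, the fingers measure 130 mm over their backs; the gripper's body (75 mm by 190 mm) begins 47 mm behind the grasp point.
Start: joints at [-1.311, 0.434, 0.025, 1.573, -0.012, 1.134, -0.075], TCP at [0.222, 0.584, 0.292] pointing down, gripper open.
Joint ranges: [-2.62, 2.62], [-0.44, 2.09], [-1.27, 1.32], [0.08, 2.57], [-1.32, 4.46], [0.12, 2], [-2.74, 2.74]. Speed limits (rad/s): [2.22, 2.22, 3.01, 3.01, 3.14, 3.14, 3.14].

### API

Orientations are given as a rotation vector (axis times angle).
In Python, from cell import arm gives the robot as it stands.
- The arm moves only by the tool carry_out, never from a script. Its argument "plan" is a list of rows, each a list of 5 numbers: the shift along the world's x, y, z in cm, then the turn about the world's z in rad, then the finger opening in cm, from 0 to 9.18. In form: [[tx, ty, tz, spin, fingers], ...]. A call has 1 to 20 rows; each row is the pose to reach, as a shift and turn from the pose measured when the call began; what a row does not reach only later rows make up. A row lasts 1/10 s, in which the tool goes at most 50 mm and 8.59 degrees, less where a joint would pass 70% of its speed; a pose out of reach is approached as far as the arm can. A call with a gripper value outside its range is refused whole. The fingers move at their own pace and stop on an object; "squeeze" is the grip in N (left out, the last holds). Time passes only in rows, so rows that repeat a pose let the fingers close. It gives the time, the measured TCP pose, the force and the opening at its end, in the units of the state.
- arm.observe(): the state, without advancing time (a new reading comes with each control period).
- arm.get_image(name): name is "side" or "top"; returns (picture, depth): 480x640x3 uint8, red, green, blue; 480x640 float32, m along the optical axis (not along the pixel's ray), 0 where there is no reading.
- arm.get_calibration(name): a dict with "intrinsics" (3x3 intrinsics, pixels), "D" ([k1, k2, p1, p2, k3] as OpenCV has them; the pictures are not rectified), "rvec" (rotation vector, rad) and "tvec" (3), from world to camera coordinates, as OpenCV has them. Camera axes: x right, y down, z forward; pixel columns grow to the right and rows downward; lengths in m; the calibration is good to about 2 mm. A picture is of the moment at which its call begins. get_calibration takes no time and is no camera call.
- arm.sign_off(): hands the job in, once; it reports no verdict.
The state is a dict: "clock": time; "joints": joint angles; "dq": joint speeds; "joint_efforts": joint torques, N m; "position": TCP position; "ee_rot": TCP orientation; "force": force on the tool from outside, world axes, zero at the start; "ft_torque": the same for the moment, N m; "width": opening from 0.0 (shut) to 1.0 (fully open).
Only numpy, scipy, OpenCV 4.12 (cv2) and the standard library are available. Lean on these libraries where they do the work, as an engineer would, in place of code of your own. Each camera call takes 0.05 s, during which the arm holds its last target. There are 200 camera calls.

## Working session

There is one attempt and no reset: what is moved stays moved. The work goes in short steps, Python scripts to look and compute and a tool call to move; the robot and the scene stay as the last step left them, time stands still between calls to the robot, and variables do not carry over. Pictures are saved under pics/ and viewed, about 8 in all and at most 12, crops included, and the job is handed in when it is done.

Besides the shell and the picture viewer there is one more tool, called by a JSON object that holds its "fn" and its "kwargs". carry_out: Moves the arm, as the interface text tells. Its arguments: {"type":"object","properties":{"plan":{"type":"array"},"squeeze":{"type":"number"}},"required":["plan"]}

```bash
mkdir -p pics
cat > h.py <<'E'
import numpy as np, cv2
from cell import arm
def cal(n):
    c=arm.get_calibration(n); return np.array(c["intrinsics"],float),np.array(c["D"],float),cv2.Rodrigues(np.array(c["rvec"],float))[0],np.array(c["tvec"],float).ravel()
def ray(n,u,v):
    K,D,R,t=cal(n); p=cv2.undistortPoints(np.array([[[u,v]]],float),K,D)[0,0]
    return -R.T@t, R.T@np.array([p[0],p[1],1.])
def atz(n,u,v,z):
    o,d=ray(n,u,v); return o+d*(z-o[2])/d[2]
def atd(n,u,v,dep):
    o,d=ray(n,u,v); return o+d*dep
def proj(n,P):
    K,D,R,t=cal(n); return cv2.projectPoints(np.array(P,float).reshape(-1,3),cv2.Rodrigues(R)[0],t,K,D)[0].reshape(-1,2)
def snap(n,f):
    im,d=arm.get_image(n); cv2.imwrite(f"pics/{f}.png",im[:,:,::-1]); np.save(f"pics/{f}.npy",d); return im,d
def crop(f,x0,y0,x1,y1,s,o):
    im=cv2.imread(f"pics/{f}.png")[y0:y1,x0:x1]; cv2.imwrite(f"pics/{o}.png",cv2.resize(im,None,fx=s,fy=s,interpolation=cv2.INTER_CUBIC))
E
python3 - <<'E'
from h import *
for n in("top","side"):
    snap(n,n+"0"); K,D,R,t=cal(n); print(n,-R.T@t,R[2],K[0,0])
print(arm.observe())
a=[cv2.imread(f"pics/{n}0.png") for n in("top","side")]
E
```

```text
top [-0.06218833 -0.37111847  1.39004963] [ 0.45147741  0.16910735 -0.87611121] 439.06986410765415
side [ 0.37803095 -1.25470117  0.95851896] [ 0.16773675  0.7731803  -0.61160167] 488.24390129895954
{'clock': 0.1, 'joints': array([-1.310601  ,  0.43515921,  0.02494118,  1.57399639, -0.01160053,
        1.13399285, -0.0751199 ]), 'dq': array([-2.18889191e-04, -1.82275661e-03,  1.39846508e-03, -2.30717047e-04,
        5.29179347e-05,  5.11178963e-04, -1.71735967e-03]), 'joint_efforts': array([ 2.73426871e-03, -6.69124532e+01,  9.87583771e-01, -3.15145004e+01,
       -6.06683758e-02,  3.73579434e-02,  4.92364097e-05]), 'position': array([0.2217016 , 0.58397042, 0.29152309]), 'ee_rot': array([-5.66824577e-01, -3.08989058e+00,  2.20526158e-03]), 'force': array([-0.15701098, -0.83478387,  0.49404338]), 'ft_torque': array([ 0.00188662,  0.04785523, -0.01325787]), 'width': 1.0017080558358942}
```

View pics/top0.png

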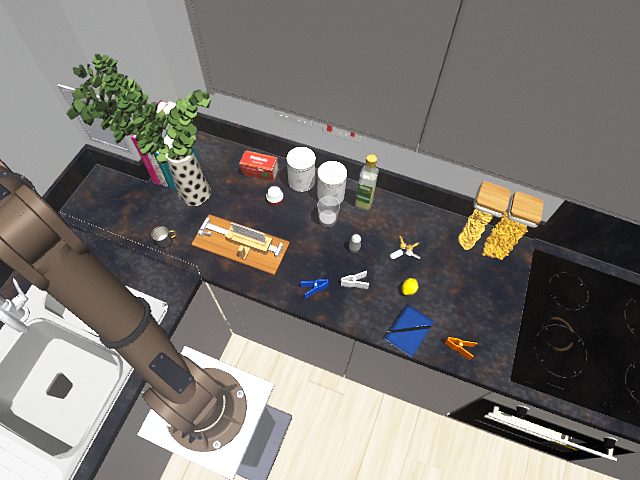

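View pics/side0.png

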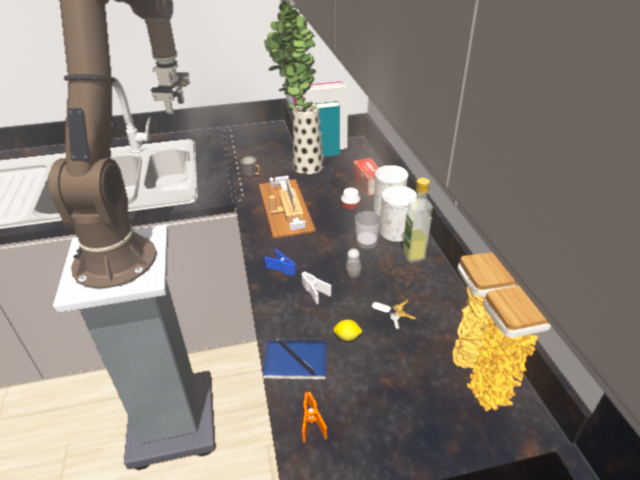

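Candidate clips in top: blue (314,288), white (354,281), orange (461,347), plus keys at (405,248). White at (354,281), also side (316,286), fits. The stand is at (240,243) in top and (287,207) in side. I'll confirm both in one enlarged composite.

Run:
```python
import cv2,numpy as np
t=cv2.imread("pics/top0.png");s=cv2.imread("pics/side0.png")
r=lambda i,x,y,w,h,k:cv2.resize(i[y:y+h,x:x+w],None,fx=k,fy=k,interpolation=cv2.INTER_CUBIC)
# left column 500 wide: stand top 100x60 x5 =500x300 ; side stand 60x70
a=r(t,190,212,100,60,5); b=r(t,335,262,50,50,6)
c=r(s,255,170,62,70,4.8)[:300,:297]; c=cv2.resize(r(s,255,170,60,60,5),(300,300)); d=r(s,295,262,50,50,6)
W=np.zeros((600,800,3),np.uint8); W[:300,:500]=a; W[:300,500:]=b; W[300:,:300]=c; W[300:,500:]=d
cv2.imwrite("pics/comp.png",W)
```

```text
(no output)
```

View pics/comp.png

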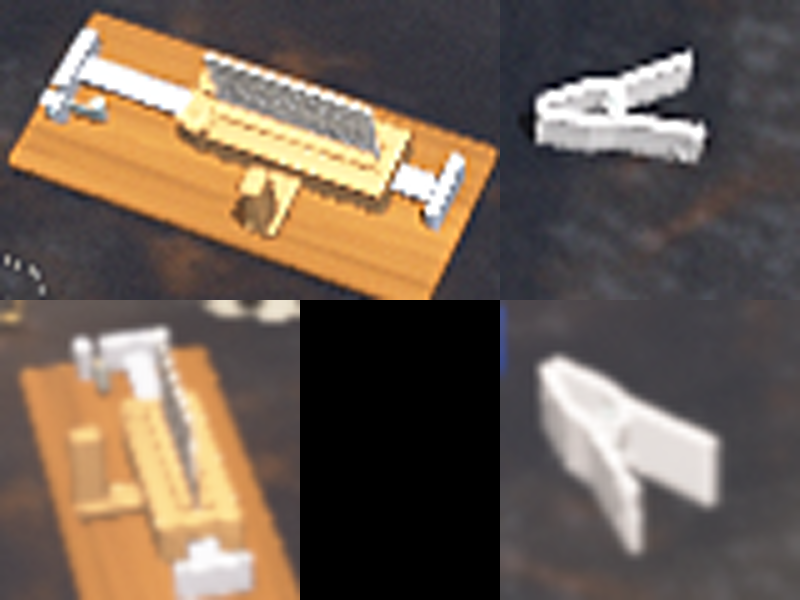

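Run:
```python
from h import *
from scipy.optimize import least_squares
c={(-85,165):(192,244),(55,165):(209,214.4),(55,-165):(289.4,242.4),(-85,-165):(276,272)}
M=np.array(list(c))/1e3; W=np.array([atz("top",*p,.014)[:2] for p in c.values()])
def T(q,P): 
    a=q[2]; return P@np.array([[np.cos(a),np.sin(a)],[-np.sin(a),np.cos(a)]])+q[:2]
q=least_squares(lambda q:(T(q,M)-W).ravel(),[.6,.2,0]).x; print("stand",q,(T(q,M)-W)*1e3)
def inst(p): a=q[2]; return np.array([[np.cos(a),np.sin(a)],[-np.sin(a),np.cos(a)]])@(p[:2]-q[:2])
for n,u,v in(("top",231,223),("top",265,234),("side",288,171+60/5*0+0),("side",294,210)):print("card",n,inst(atz(n,u,v,.112)))
print("tab top L/R", [inst(atz("top",190+u/5,212+v/5,.08)) for u,v in((245,172),(268,178),(258,180))])
print("tab side top",[inst(atz("side",255+u/5,170+(v-300)/5,.08)) for u,v in((70,432),(100,432),(85,430))])
f=lambda n,p,z=.04:atz(n,*p,z)
print("top levers",f("top",(366.7,270.7)),f("top",(368.8,282.8)),"jaw",f("top",(341.7,279.5)))
print("side levers",f("side",(330.8,285.3)),f("side",(318.3,293.7)),"jaw",f("side",(303.3,272.3)))
# white blob cloud
for n in("top","side"):
    im=cv2.imread(f"pics/{n}0.png").astype(int); d=np.load(f"pics/{n}0.npy")
    x0,y0=(337,264) if n=="top" else (297,266)
    pts=[]
    for v in range(y0,y0+42):
        for u in range(x0,x0+40):
            if im[v,u].min()>120 and d[v,u]>0: pts.append(atd(n,u,v,d[v,u]))
    pts=np.array(pts); t=pts[(pts[:,2]>.034)&(pts[:,2]<.046)]; print(n,len(pts),len(t),pts.min(0),pts.max(0)); np.save(f"pics/cl_{n}.npy",pts)
```

```text
stand [0.56977579 0.15048263 0.02351486] [[-2.69475328  1.93771093]
 [ 2.43418142  1.81501515]
 [ 7.54794652 -1.98640835]
 [-7.28737465 -1.76631773]]
card top [-0.0017991   0.02839078]
card top [-0.00070653 -0.09820502]
card side [0.01385005 0.06457405]
card side [-0.0144354  -0.17502604]
tab top L/R [array([-0.06066747, -0.02457557]), array([-0.05935048, -0.04123257]), array([-0.06316122, -0.03550937])]
tab side top [array([-0.07046416, -0.02815741]), array([-0.05121089, -0.03351754]), array([-0.06042463, -0.02841376])]
top levers [ 0.60539122 -0.30600156  0.04      ] [ 0.56527062 -0.32695603  0.04      ] jaw [ 0.54269545 -0.23805232  0.04      ]
side levers [ 0.60731651 -0.30381703  0.04      ] [ 0.56695862 -0.3276677   0.04      ] jaw [ 0.54455829 -0.2334179   0.04      ]
top 313 94 [ 0.53737497 -0.32773863 -0.00688472] [ 0.62857059 -0.22977311  0.04781708]
side 516 150 [ 0.53834782 -0.32680149 -0.00337738] [ 0.61843829 -0.18369156  0.04549136]
```

The crop confirms the white clip. Its jaws point left and away, and its levers point towards the lower right. Both views agree to about 2 mm: pin ≈ (0.564, -0.2745), yaw ≈ 0.49. Card width reads 126.6 mm (should be 127), and the tab is at about (0.509, 0.115). Next I move to the right of the tab with the fingers shut.

{"fn": "carry_out", "kwargs": {"plan": [[28.7, -52.4, -4, 0.39, 0], [28.7, -52.4, -4, 0.39, 0], [28.7, -52.4, -4, 0.39, 0], [28.7, -52.4, -4, 0.39, 0], [28.7, -52.4, -4, 0.39, 0], [28.7, -52.4, -4, 0.39, 0], [28.7, -52.4, -4, 0.39, 0], [28.7, -52.4, -4, 0.39, 0], [28.7, -52.4, -4, 0.39, 0], [28.7, -52.4, -4, 0.39, 0], [28.7, -52.4, -4, 0.39, 0], [28.7, -52.4, -4, 0.39, 0], [28.7, -52.4, -4, 0.39, 0], [28.7, -52.4, -4, 0.39, 0], [28.7, -52.4, -4, 0.39, 0], [28.7, -52.4, -4, 0.39, 0], [28.7, -52.4, -4, 0.39, 0]], "squeeze": 20}}

```text
clock: 1.8
position: [0.5083, 0.0613, 0.2516]
ee_rot: [-0.046, 3.141, -0.002]
force: [0.3, 0.2, 0.0]
width: 0.005
```

{"fn": "carry_out", "kwargs": {"plan": [[0, 0, -5, 0, 0], [0, 0, -9, 0, 0], [0, 0, -12, 0, 0], [0, 0, -13.4, 0, 0], [0, 0, -13.4, 0, 0], [0, 0, -13.4, 0, 0]]}}

```text
clock: 2.4
position: [0.5084, 0.0618, 0.118]
ee_rot: [-0.048, 3.141, -0.001]
force: [-0.2, -0.1, 0.8]
width: 0.003
```

Run:
```python
from h import *
snap("top","t1");snap("side","s1")
r=lambda i,x,y,w,h,k:cv2.resize(i[y:y+h,x:x+w],None,fx=k,fy=k,interpolation=cv2.INTER_CUBIC)
W=np.zeros((400,800,3),np.uint8)
W[:,:400]=r(cv2.imread("pics/top_".replace("top_","t1.png")),200,200,80,80,5);W[:,400:]=r(cv2.imread("pics/s1.png"),250,160,80,80,5)
cv2.imwrite("pics/c1.png",W); print(arm.observe()["position"],arm.observe()["force"])
```

```text
[0.50902406 0.06175131 0.11877897] [-0.02179318  0.12614176 -0.05772214]
```

View pics/c1.png

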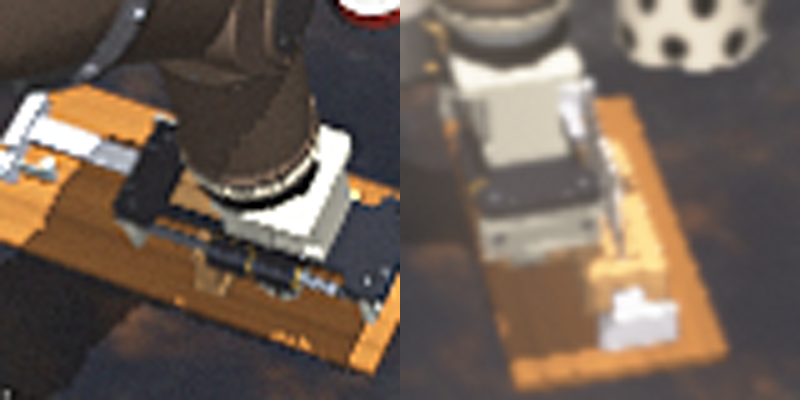

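In the crop, the gripper sits beside the tab, in front of the carriage, and clear of the card. Now I push slowly.

{"fn": "carry_out", "kwargs": {"plan": [[0, 1, 0, 0, 0], [-0.1, 2, 0, 0, 0], [-0.1, 3, 0, 0, 0], [-0.1, 4, 0, 0, 0], [-0.15, 5, 0, 0, 0], [-0.2, 6, 0, 0, 0], [-0.2, 7, 0, 0, 0], [-0.2, 8, 0, 0, 0], [-0.2, 8, 0, 0, 0]]}}

```text
clock: 3.4
position: [0.5067, 0.1439, 0.1186]
ee_rot: [-0.051, 3.139, 0.001]
force: [-0.3, 0.3, 0.4]
width: 0.003
```

{"fn": "carry_out", "kwargs": {"plan": [[0, 0.4, 0, 0, 0], [0, 0.8, 0, 0, 0], [0, 1.2, 0, 0, 0], [0, 1.6, 0, 0, 0], [-0.1, 2, 0, 0, 0], [-0.1, 2, 0, 0, 0]]}}

```text
clock: 4.0
position: [0.5062, 0.1631, 0.1186]
ee_rot: [-0.049, 3.139, -0.001]
force: [2.3, -3.9, -1.6]
width: -0.001
```

{"fn": "carry_out", "kwargs": {"plan": [[0, 0.4, 0, 0, 0], [0, 0.8, 0, 0, 0], [0, 1.2, 0, 0, 0]]}}

```text
clock: 4.3
position: [0.5062, 0.1728, 0.1185]
ee_rot: [-0.045, 3.14, -0.005]
force: [-0.1, -7.9, 2.5]
width: 0.006
```

{"fn": "carry_out", "kwargs": {"plan": [[0, 0.2, 0, 0, 0], [0, 0.4, 0, 0, 0], [0, 0.6, 0, 0, 0]]}}

```text
clock: 4.6
position: [0.5062, 0.1784, 0.1185]
ee_rot: [-0.044, 3.14, -0.006]
force: [-0.7, -0.4, 0.5]
width: 0.003
```

{"fn": "carry_out", "kwargs": {"plan": [[0, 0.2, 0, 0, 0], [0, 0.3, 0, 0, 0], [0, 0.3, 0, 0, 0]]}}

```text
clock: 4.9
position: [0.5062, 0.1794, 0.1185]
ee_rot: [-0.041, 3.141, -0.01]
force: [-0.5, -9.7, 3.3]
width: -0.001
```

{"fn": "carry_out", "kwargs": {"plan": [[0, 0.2, 0, 0, 0], [0, 0.3, 0, 0, 0], [0, 0.3, 0, 0, 0]]}}

```text
clock: 5.2
position: [0.5061, 0.1797, 0.1185]
ee_rot: [0.037, -3.141, 0.015]
force: [-0.8, -12.7, 6.9]
width: 0.003
```

The force dropped at y=0.178 (the click), then rose against a stop at 0.180. I back off and look.

{"fn": "carry_out", "kwargs": {"plan": [[0, -1, 0, 0, 0], [0, -3, 0, 0, 0], [0, -4, 4, 0, 0], [0, -6, 8, 0, 5], [0, -10, 12, -0.1, 9], [2, -15, 15, -0.2, 9.18], [4, -20, 15, -0.4, 9.18], [6, -25, 15, -0.6, 9.18], [8, -30, 15, -0.8, 9.18], [8, -35, 15, -1, 9.18], [8, -40, 15, -1.1, 9.18], [8, -45, 15, -1.11, 9.18], [8, -48, 15, -1.11, 9.18], [8, -48, 15, -1.11, 9.18], [8, -48, 15, -1.11, 9.18]]}}

```text
clock: 6.7
position: [0.5855, -0.3023, 0.2682]
ee_rot: [-1.625, -2.683, 0.013]
force: [1.1, 1.1, -0.3]
width: 0.978
```

Run:
```python
from h import *
snap("top","t2");snap("side","s2")
r=lambda i,x,y,w,h,k:cv2.resize(i[y:y+h,x:x+w],None,fx=k,fy=k,interpolation=cv2.INTER_CUBIC)
W=np.zeros((600,800,3),np.uint8)
W[:360,:600]=r(cv2.imread("pics/t2.png"),190,210,100,60,6)
W[360:,:360]=r(cv2.imread("pics/s2.png"),250,168,90,60,4)
W[360:,400:]=r(cv2.imread("pics/s2.png"),270,240,100,60,4)
cv2.imwrite("pics/c2.png",W); s=arm.observe();print(s["position"],s["ee_rot"],s["clock"],s["joints"])
```

```text
[ 0.58667362 -0.29857048  0.26812859] [-1.61831875 -2.68603856  0.00996415] 6.8 [ 0.0380044   0.54875302  0.55257599  1.54213517 -0.2987218   1.1430146
  1.13731663]
```

View pics/c2.png

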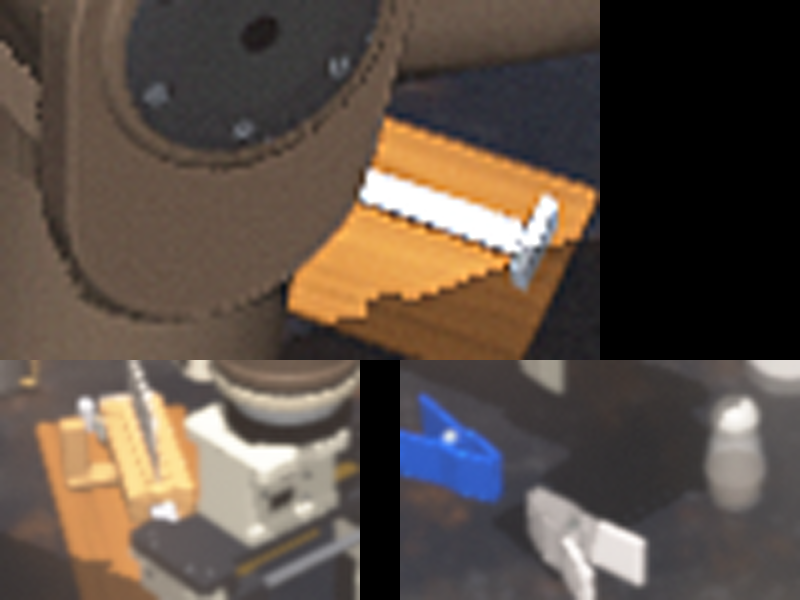

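Side crop: the carriage is at the rail's left end beside the roller, with the tab at about px (269,184). The white clip is untouched, but the salt shaker (354,264) is near the gripper body's planned spot. I'll compute the clearances.

Run:
```python
from h import *
print("salt side top",atz("side",353.8,251.5,.09),"foot mid",atz("side",353.5,274,0.0))
print("salt top-cam",atz("top",355,236,.09))
print("tab top centre side",atz("side",268.5,183.5,.08),"card edge at .053",atz("side",288.7,197.5,.053))
print("blue jaw nearest",atz("top",328,288,.04),atz("side",295,272,.0))
d=np.load("pics/side0.npy");d2=np.load("pics/top0.npy")
for n,D,u0,u1,v0,v1 in(("side",d,344,364,246,280),("top",d2,346,364,230,254)):
    P=np.array([atd(n,u,v,D[v,u]) for v in range(v0,v1) for u in range(u0,u1)]);P=P[(P[:,2]>.02)&(P[:,2]<.1)];Q=P[P[:,2]>.075]
    print(n,"salt cloud",P.min(0),P.max(0),np.median(Q,0),len(Q))
g=np.array([.581,-.306]);j=np.array([np.cos(.49),np.sin(.49)]);k=np.array([-j[1],j[0]])
for s in(np.array([.69,-.27]),atz("top",355,236,.09)[:2]):print("salt in gripper frame (jaw,cross)",(s-g)@j,(s-g)@k)
```

```text
salt side top [ 0.69028532 -0.23694366  0.09      ] foot mid [ 0.69330294 -0.23149699  0.        ]
salt top-cam [ 0.69056181 -0.22925342  0.09      ]
tab top centre side [0.50979011 0.20274239 0.08      ] card edge at .053 [0.56807535 0.13954454 0.053     ]
blue jaw nearest [ 0.49645138 -0.20630508  0.04      ] [ 0.52825576 -0.18177289  0.        ]
side salt cloud [ 0.66912311 -0.25634562  0.02036781] [ 0.71081127 -0.22172818  0.09357697] [ 0.68709473 -0.23829013  0.08563908] 91
top salt cloud [ 0.66804743 -0.2539725   0.02021102] [ 0.70260054 -0.21115872  0.09247139] [ 0.68425216 -0.23434504  0.08486625] 65
salt in gripper frame (jaw,cross) 0.1131168135626649 -0.01953423890069187
salt in gripper frame (jaw,cross) 0.13278891576304663 0.01615340249580144
```

{"fn": "carry_out", "kwargs": {"plan": [[-0.5, -0.7, -5, 0, 9.18], [-0.5, -0.7, -10, 0, 9.18], [-0.5, -0.7, -13, 0, 9.18], [-0.5, -0.7, -13, 0, 9.18], [-0.5, -0.7, -13, 0, 9.18], [-0.5, -0.7, -13, 0, 9.18]]}}

```text
clock: 7.4
position: [0.5832, -0.3054, 0.1406]
ee_rot: [-1.618, -2.69, 0.009]
force: [1.1, 0.3, 0.7]
width: 1.003
```

Run:
```python
from h import *
snap("side","s3")
crop("s3",250,200,400,320,5,"c3"); s=arm.observe();print(s["position"],s["ee_rot"],s["clock"],s["width"])
```

```text
[ 0.58307157 -0.30565387  0.14061484] [-1.61900975 -2.68992229  0.00877629] 7.45 1.0013430796047111
```

View pics/c3.png

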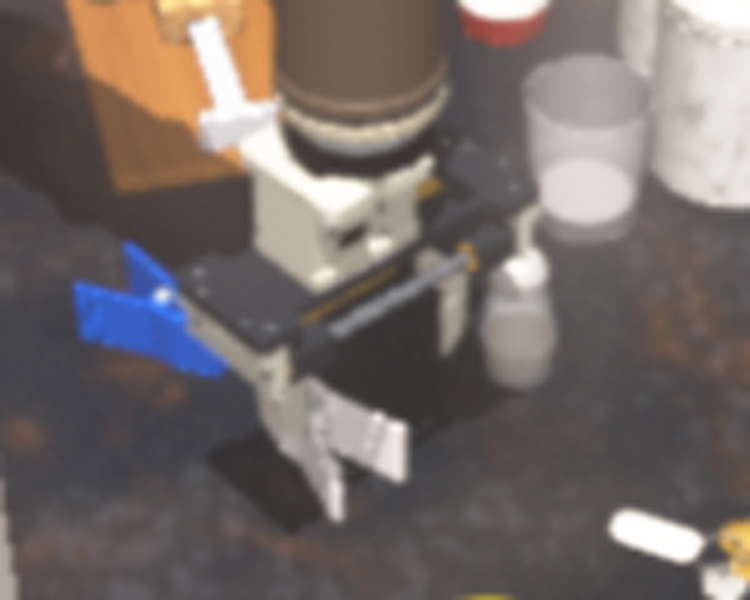

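The picture shows the fingers straddling the levers, left finger at (285,400) and right at (450,300), with the salt clear at (518,330). I descend and squeeze.

{"fn": "carry_out", "kwargs": {"plan": [[-0.2, 0, -3, 0, 9.18], [-0.2, 0, -5.5, 0, 9.18], [-0.2, 0, -6.9, 0, 9.18], [-0.2, 0, -6.9, 0, 9.18], [-0.2, 0, -6.9, 0, 9.18]]}}

```text
clock: 7.95
position: [0.5817, -0.3061, 0.0728]
ee_rot: [-1.62, -2.691, 0.009]
force: [0.7, 0.0, 0.3]
width: 0.998
```

{"fn": "carry_out", "kwargs": {"plan": [[0, 0, 0, 0, 6], [0, 0, 0, 0, 5], [0, 0, 0, 0, 4], [0, 0, 0, 0, 3], [0, 0, 0, 0, 2], [0, 0, 0, 0, 1.5], [0, 0, 0, 0, 1.5], [0, 0, 0, 0, 1.5], [0, 0, 0, 0, 1.5]], "squeeze": 25}}

```text
clock: 8.85
position: [0.5815, -0.3064, 0.0729]
ee_rot: [-1.62, -2.691, 0.009]
force: [-0.4, -1.5, 1.8]
width: 0.269
```

Width is 0.269 of 92 mm = 24.8 mm, so the levers are at their stop and the jaws fully open. I lift, turn, and bring the clip to a point right of the card, still raised.

{"fn": "carry_out", "kwargs": {"plan": [[0, 0, 1, 0, 1.5], [0, 0, 3, 0, 1.5], [0, 0, 6, 0, 1.5], [0, 0, 9, 0, 1.5], [0, 1, 12, 0, 1.5], [0, 3, 13.7, -0.05, 1.5], [-0.1, 6, 13.7, -0.1, 1.5], [-0.2, 9, 13.7, -0.2, 1.5], [-0.3, 12, 13.7, -0.3, 1.5], [-0.5, 15, 13.7, -0.4, 1.5], [-0.6, 18, 13.7, -0.457, 1.5], [-0.7, 21, 13.7, -0.457, 1.5], [-0.8, 24, 13.7, -0.457, 1.5], [-0.85, 26, 13.7, -0.457, 1.5], [-0.85, 28, 13.7, -0.457, 1.5], [-0.85, 28.6, 12, -0.457, 1.5], [-0.85, 28.6, 9, -0.457, 1.5], [-0.85, 28.6, 6.2, -0.457, 1.5], [-0.85, 28.6, 6.2, -0.457, 1.5], [-0.85, 28.6, 6.2, -0.457, 1.5]]}}

```text
clock: 10.85
position: [0.573, -0.0205, 0.1355]
ee_rot: [-2.187, -2.252, 0.009]
force: [1.4, -0.3, -0.6]
width: 0.257
```

Run:
```python
from h import *
snap("side","s4");snap("top","t4")
r=lambda i,x,y,w,h,k:cv2.resize(i[y:y+h,x:x+w],None,fx=k,fy=k,interpolation=cv2.INTER_CUBIC)
W=np.zeros((560,800,3),np.uint8)
W[:,:400]=r(cv2.imread("pics/s4.png"),255,160,50,70,8);W[:,400:]=r(cv2.imread("pics/t4.png"),210,200,50,70,8)
cv2.imwrite("pics/c4.png",W)
s=arm.observe();print(s["position"],s["ee_rot"],s["clock"],s["width"],s["force"])
```

```text
[ 0.57391491 -0.02058576  0.13650748] [-2.18787226 -2.25376548  0.00607127] 10.95 0.25306365530201325 [ 0.30512081  0.41941884 -0.08138361]
```

View pics/c4.png

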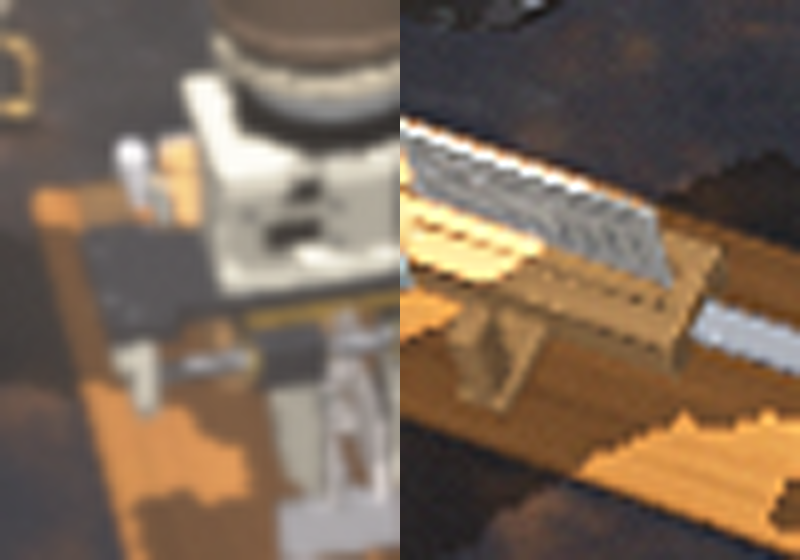

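Top crop: the card's right edge runs from (241.9,226) at the top to (244,235.6) at the carriage top. I'll measure it and view the jaws in top.

Run:
```python
from h import *
A=atz("top",241.9,226,.112);B=atz("top",244,235.6,.053);C=atz("top",210,214.75,.112)
print("card",A,B,"line pt",C,"yaw",np.arctan2(-(C-A)[0],(C-A)[1]))
th=.03; k=np.array([-np.sin(th),np.cos(th)]); x=np.array([np.cos(th),np.sin(th)])
g=np.array([.5735,-.0206]); 
pr=lambda n,dx,dy,z:proj(n,[*(g+k*dy+x*dx),z])[0]
for dx in(-.0145,.0145):print("pred tip top-edge",pr("top",dx,.078,.102),pr("side",dx,.078,.102))
c=pr("top",0,.05,.1);print(c)
im=cv2.imread("pics/t4.png")
x0,y0=238,205
cv2.imwrite("pics/c5.png",cv2.resize(im[y0:y0+65,x0:x0+80],None,fx=9,fy=9,interpolation=cv2.INTER_CUBIC))
```

```text
card [0.57051545 0.13872411 0.112     ] [0.566986  0.1377506 0.053    ] line pt [0.56999977 0.2621184  0.112     ] yaw 0.004179116874095519
pred tip top-edge [262.18809873 238.53894814] [288.7359091  198.72711124]
pred tip top-edge [265.56786291 231.60004953] [297.55791226 197.37666177]
[271.54357539 237.83119822]
```

View pics/c5.png

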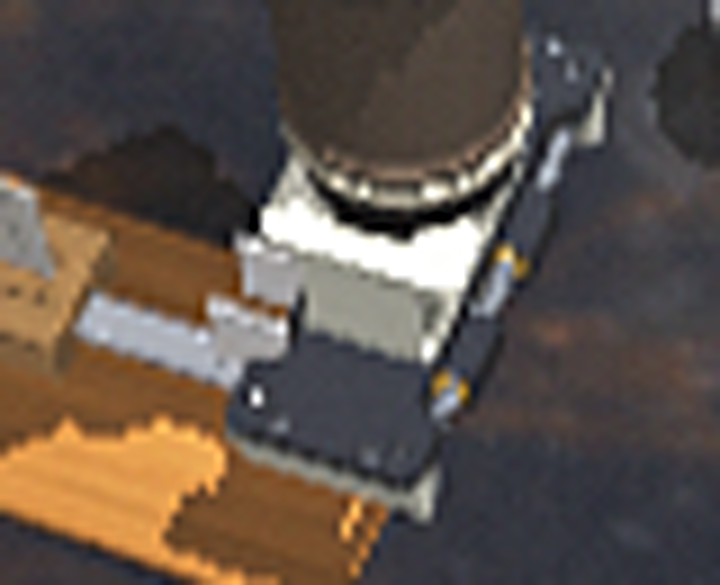

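Both jaw tips are visible, front at (261.3,238.1) and back at (264.7,231.3). Both are within 1 px of prediction. I compute the advance using this same camera.

Run:
```python
from h import *
f=atz("top",261.3,238.1,.102);b=atz("top",264.7,231.3,.102);print(f,b,(f+b)/2,np.linalg.norm(f-b),np.arctan2((b-f)[1],(b-f)[0]))
```

```text
[0.55708938 0.06044075 0.102     ] [0.58562363 0.06104581 0.102     ] [0.5713565  0.06074328 0.102     ] 0.02854066149283178 0.021201436157346907
```

{"fn": "carry_out", "kwargs": {"plan": [[-0.2, 0, 0, 0, 1.5], [-0.2, 2, 0, 0, 1.5], [-0.2, 4, 0, 0, 1.5], [-0.2, 6, 0, 0, 1.5], [-0.2, 7, 0, 0, 1.5], [-0.25, 8, 0, 0, 1.5], [-0.25, 9, 0, 0, 1.5], [-0.25, 9.8, 0, 0, 1.5], [-0.25, 10.2, 0, 0, 1.5], [-0.25, 10.2, 0, 0, 1.5], [-0.25, 10.2, 0, 0, 1.5], [-0.25, 10.2, 0, 0, 1.5]]}}

```text
clock: 12.15
position: [0.5714, 0.0807, 0.1365]
ee_rot: [-2.189, -2.253, 0.007]
force: [-1.1, -0.2, -1.6]
width: 0.257
```

Run:
```python
from h import *
snap("side","s5");snap("top","t5")
r=lambda i,x,y,w,h,k:cv2.resize(i[y:y+h,x:x+w],None,fx=k,fy=k,interpolation=cv2.INTER_CUBIC)
W=np.zeros((480,800,3),np.uint8)
W[:,:480]=r(cv2.imread("pics/t5.png"),215,205,48,48,10);W[:,480:]=r(cv2.imread("pics/s5.png"),268,165,32,48,10)
cv2.imwrite("pics/c6.png",W)
s=arm.observe();print(s["position"],s["ee_rot"],s["clock"],s["width"],s["force"])
```

```text
[0.57143012 0.08081264 0.13651061] [-2.18894495 -2.25300746  0.00635171] 12.25 0.25526205427253423 [-0.16326232  1.22892496 -0.95833491]
```

View pics/c6.png

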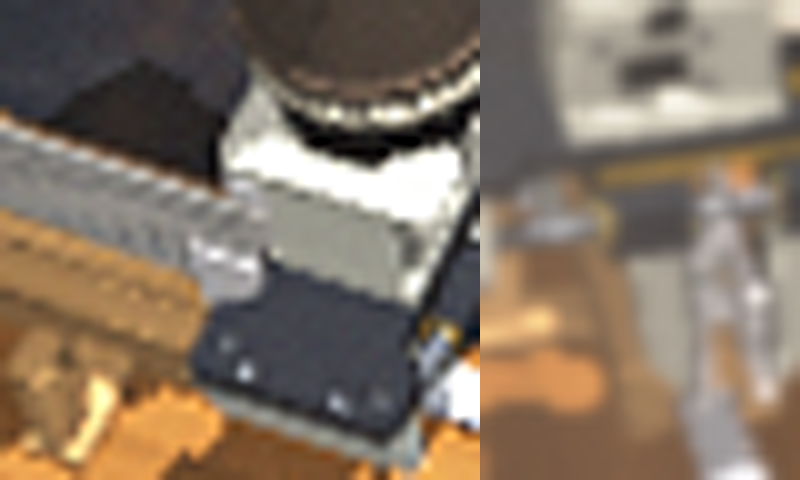

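Run:
```python
from h import *
print("front tip",atz("top",234,228.8,.102))
for u,v in((0,120),(110,150),(220,185)):print("card top back edge",atz("top",215+u/10,205+v/10,.112))
print(atz("top",215+245/10,205+185/10,.102))
print(arm.observe()["force"])
```

```text
front tip [0.55525304 0.16288599 0.102     ]
card top back edge [0.56831828 0.24152505 0.112     ]
card top back edge [0.57168237 0.20039478 0.112     ]
card top back edge [0.57321261 0.15878412 0.112     ]
[0.58141502 0.15490823 0.102     ]
[-0.16326232  1.22892496 -0.95833491]
```

{"fn": "carry_out", "kwargs": {"plan": [[0.1, 0, 0, 0, 1.5], [0.1, 0, 0, 0, 1.5], [0.1, 0, 0, 0, 1.5], [0.1, 0, 0, 0, 1.5], [0.1, 0, 0, 0, 1.5], [0.1, 0, 0, 0, 1.5]]}}

```text
clock: 12.85
position: [0.5724, 0.0809, 0.1365]
ee_rot: [-2.189, -2.253, 0.006]
force: [-0.5, -0.3, -0.2]
width: 0.255
```

Run:
```python
from h import *
F=[]
for i in range(5):
    im,d=arm.get_image("top" if i else "side"); F.append(arm.observe()["force"])
    if i==0: S=im
T=im[:,:,::-1];S=S[:,:,::-1]
print(np.mean(F,0),arm.observe()["width"],arm.observe()["position"])
r=lambda i,x,y,w,h,k:cv2.resize(i[y:y+h,x:x+w],None,fx=k,fy=k,interpolation=cv2.INTER_CUBIC)
W=np.zeros((480,800,3),np.uint8)
W[:,:400]=r(T,222,210,30,36,13.34)[:480,:400];W[:,400:]=r(S,190,130,200,240,2)[:480,:400]
cv2.imwrite("pics/c7.png",W)
```

```text
[-0.03347464 -0.1360104  -0.46631267] 0.2560945054996092 [0.57242229 0.08085996 0.1365445 ]
```

View pics/c7.png

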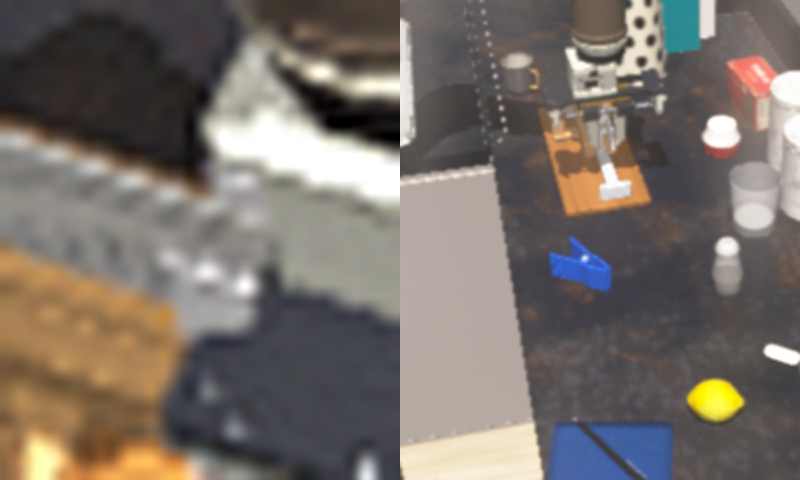

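The card runs between the jaws, with the front tip at (165,255) and the back jaw showing behind the card at (235,175). The mean force is about 0.5 N or less, and the bystanders stand where they were. I'm handing in.

```bash
python3 -c "
from cell import arm
print(arm.sign_off())"
```

```text
the job is handed in; nothing more can be done
None
```

The job is handed in at about 13 s on the robot's clock. The carriage is pushed home, and the arm is still holding the white clip open around the card's right-hand edge.

- **Carriage:** I pushed the thumb tab left with the fingers shut. The push force rose to about 8 N, fell to about 0.4 N (the click), then built up to about 13 N against the end stop. I did not pull back on it to test the detent. Later pictures show the carriage at the rail's left end, by the roller.
- **Clip:** The levers are squeezed to their stop, about 24 mm over their outer faces, with the jaw tips about 28.5 mm apart. The tips sit about 24 mm past the card's edge, one in front and one behind. The clip's centre is roughly 83 mm above the worktop, worked out from the arm's height.
- **Touching nothing:** The last force readings averaged 0.5 N or less on each axis, which is within the sensor's noise. The jaws should clear the card by about 10 mm at the tips.
- **Other things:** The last picture shows the lemon, salt, tumbler, cup and blue clip where they were. The orange clip was outside that crop, and the arm never went near it.

**Checks that disagreed:** My readings of the card's position across its thickness differed by 2–3 mm, so I moved the clip 1 mm to centre it better. The first fit of the board's corners was off by up to 7 mm, so for the final placement I used the card's edge as measured directly. The back jaw's tip is hidden behind the card in the last picture, so its position comes from the measurement before the clip went in.

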